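Pull down the purple flap of a craft bin with the hooked pole

TASK

Pick up the black-handled hooked pole, hook it into the brass ring on the purple flap and use it to swing that flap right down until it is level; then unhook and lay the pole back down flat on the table, hands off. Do not touch the purple flap with the gripper, leave the yellow flap shut and do not disturb the wet painted stone on the grey disc.

Things in the scene. Friction and masses are not known exactly. Their poses are not given: they have to be found in the camera images.
- pole_grip (a point): Loose hooked pole, 160 g, flat on the table; a straight red-handled brush lies near. Point to grasp: on the middle line of its black square handle (22 mm wide, 24 high), 12 mm above the table. Own x: along the pole to the hook; z up. The handle runs from 90 mm behind to 70 mm ahead of it, then a 10 mm brass rod at the same height to 170 mm ahead, where the hook leg turns off square to own -y.
- pole_hook (a point): Middle of the pole's hook leg: 170 mm along +x and 30 mm along -y from pole_grip, same height and axes. The leg is a straight brass pin, 8 mm thick, level when the pole lies flat, pointing along own -y: free end 29 mm beyond this point, bend 30 mm before it.
- purple_eye (a point): Centre of the brass ring (opening 40 mm, wire 6 mm) on the outside of the purple flap; 257 mm above the table when shut. The ring's axis is own y, parallel to the hinge: a pin goes in sideways along y. Own x: level into the bin when shut; z: along the flap to its free edge, 25 mm away. Axes turn with the flap. Flap's face: 30 mm along +x. Hinge line: 36 mm along +x, 105 mm along -z.
- purple_flap (a joint): Opening of the purple flap (140 mm wide, 130 high, 12 thick, 200 g, hinged at its bottom edge), rad: 0 shut and upright, 1.57 level at its stop; starts nearly shut. Its top swings out to -x of purple_eye and down. A friction stay holds it where left (about 1 N at the ring moves it); somewhere past a third of the way it starts to sink slowly by itself.
- yellow_flap (a joint): Opening, rad, of the alike yellow flap (0 shut, 1.57 level; starts nearly shut) of the bin beside the purple one on the same riser shelf, rings 156 mm apart; which is left or right changes. The bins' roofs have their flaps' colours.
- stone_mid (a point): Middle of a loose black stone with painted dots, still wet: round, 86 mm across, 35 mm high (this point 18 mm above its underside), on a 6 mm thick grey disc of 144 mm diameter on the table in front of the bins.

How it is judged:
On the way:
1. the hook leg is in the purple flap's ring and has drawn the flap past 0.35 rad (distance between pole_hook and purple_eye below 0.032 m and value of joint purple_flap above 0.35 rad), for 0.1 s.
At the end, for the whole second after the job is handed in: The purple flap is down to more than 1.35 rad (1.57 is level), the yellow flap is still under 0.25 rad, the pole lies at rest on the table (grip point below 30 mm, hook below 60 mm, within 15 degrees of level), and the stone is within 15 mm of where it was (value of joint purple_flap above 1.35 rad and value of joint yellow_flap below 0.25 rad and height (world z) of pole_grip below 0.03 m and height (world z) of pole_hook below 0.06 m and angle between pole_grip's own x axis and vertical above 1.3 rad and distance of stone_mid from where it was at the start of the episode below 0.015 m and linear speed of pole below 0.02 m/s); the robot touches nothing.
It fails at once if the gripper or arm pushes the purple flap itself (over 1.5 N) (contact force between any of the fingers, the arm and purple_flap above 1.5 N).
It fails at once if the yellow flap is pulled open (over 0.25 rad) (value of joint yellow_flap above 0.25 rad).
It fails at once if the wet stone is shifted by more than 15 mm (distance of stone_mid from where it was at the start of the episode above 0.015 m).
It also fails if it takes over 58 s, if anything falls off the work surface, if the arm or the gripper's body presses on something with over 40 N, if the wrist force passes 120 N, or if a joint passes its speed limit or range.

ROBOT

A 7-joint arm with a two-finger parallel gripper is mounted at the origin on the work surface. World frame = base frame: x ahead of the robot, y to its left, z up, the work surface at z = 0. Lengths are in m, angles in rad, forces in N, time in s.
With the tool pointing down it reaches from about 0.425 to 0.825 m from the base axis. Payload 3.6 kg.
Tool frame: the origin (TCP) lies where the fingers leave the gripper's body, on its centre line; the fingertips stand 73 mm ahead of it and the grasp point (between the pads) lies 54 mm ahead of it; x points along the fingers, y is the direction in which the jaws open and shut, and the axes are right-handed (so a half turn about x gives the same grasp; the last joint's range is limited). The gripper opens to 85 mm and grips with 20 to 120 N. Pads are 22 mm wide; open, the fingers measure 114 mm over their backs; the gripper's body (76 mm by 85 mm) begins 54 mm behind the grasp point. The pads swing forward as they close: fully open they stand 13 mm farther back than shut.
Start: joints at [1.123, 0.615, -0.013, 1.423, 0.008, 1.103, -0.04], TCP at [0.266, -0.593, 0.304] pointing down, gripper open.
Joint ranges: [-3.12, 3.12], [-0.3, 2.06], [-1.34, 1.32], [0.26, 2.42], [-1.36, 4.5], [0.01, 1.98], [-2.84, 2.84]. Speed limits (rad/s): [2.79, 2.79, 3.14, 3.14, 3.14, 3.14, 3.14].

INTERFACE

Orientations are given as a unit quaternion [x, y, z, w].
In Python, from station import arm, snapshot, camera_info, ticket gives the robot as it stands. Calls block until the motion is done:
- arm.movep(position, orientation): joint-space move of the TCP to a pose.
- arm.line_to(position, velocity=0.15, ori=None): straight line of the TCP; ori=None keeps the orientation; velocity is the mean speed in m/s.
- arm.move_j(angles): joint-space move.
- arm.move_gripper(opening, effort=None): opening from 0.0 (shut) to 1.0 (fully open); effort is the grip in N (None keeps the last); returns when the fingers have stopped.
- arm.pause(seconds).
- arm.ik(position, orientation): joint angles nearest the present ones, or None.
- snapshot(name): name is "side" or "top"; returns the picture (384x512x3 uint8, blue, green, red); there is no depth.
- camera_info(name): a dict with "fx", "fy", "cx", "cy" (pixels), "R" (3x3) and "t" (3): a world point X has camera coordinates R X + t. Camera axes: x right, y down, z forward; pixel columns grow to the right and rows downward; lengths in m; the calibration is good to about 2 mm. A picture is of the moment at which its call begins. camera_info takes no time and is no camera call.
A pose or a line that the arm cannot do raises arm.MotionError and nothing moves.
- ticket.finish_job(): hands the job in, once; it reports no verdict.
Readings, each from a call of its own:
- arm.read_time(): time.
- arm.read_joint_positions(): joint angles.
- arm.read_dq(): joint speeds.
- arm.read_effort(): joint torques, N m.
- arm.read_tool_pos(): TCP position.
- arm.read_eef_rot(): TCP orientation.
- arm.read_ft_force(): force on the tool from outside, world axes, zero at the start.
- arm.read_wrist_torque(): the same for the moment, N m.
- arm.read_opening(): opening from 0.0 (shut) to 1.0 (fully open).
Only numpy, scipy, OpenCV 4.12 (cv2) and the standard library are available. Lean on these libraries where they do the work, as an engineer would, in place of code of your own. Each camera call takes 0.05 s, during which the arm holds its last target.

## Working session

There is one attempt and no reset: what is moved stays moved. The work goes in short steps, each a Python script; the robot and the scene stay as the last script left them, time stands still between calls to the robot, and variables do not carry over. Pictures are saved under pics/ and viewed, and the job is handed in when it is done.

```bash
ls; mkdir -p pics; python3 - <<'E'
from station import arm, snapshot, camera_info
import cv2
for n in ("side","top"):
    im=snapshot(n); cv2.imwrite(f"pics/{n}0.png",im)
    c=camera_info(n); print(n,c)
print(arm.read_time(),arm.read_tool_pos(),arm.read_eef_rot(),arm.read_opening())
E
```

```text
pics
side {'fx': 472.4404713693138, 'fy': 472.4404713693138, 'cx': 264.2413275520555, 'cy': 191.54238992922225, 'R': array([[ 0.99931694, -0.03432379,  0.01369441],
       [-0.0072953 , -0.54651029, -0.83742061],
       [ 0.03622758,  0.83674869, -0.5463874 ]]), 't': array([-0.55417625,  0.17327933,  1.19172965])}
top {'fx': 382.48992101976154, 'fy': 382.48992101976154, 'cx': 257.0002109024368, 'cy': 199.10150706481147, 'R': array([[ 0.01605074, -0.99965972, -0.02056231],
       [-0.99809399, -0.01479324, -0.05991287],
       [ 0.0595883 ,  0.02148476, -0.9979918 ]]), 't': array([0.01961026, 0.57538891, 1.11056398])}
0.1 [ 0.2653118  -0.59281703  0.30284387] [-0.69131913 -0.14850893  0.69169773 -0.14689183] 0.9991725818354061
```

View pics/side0.png

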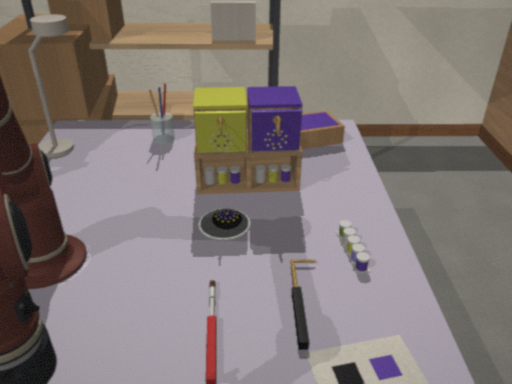

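View pics/top0.png

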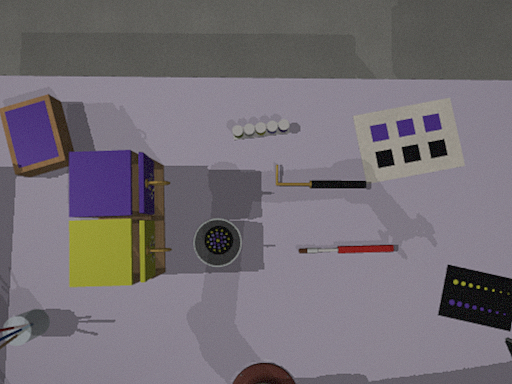

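The side view shows the purple flap on the right with its ring near (277,122), and the yellow flap on the left with its ring near (221,122). The stone is at (226,221), the black pole's handle runs from (297,290) to (303,343), and its hook leg is near (303,262). In the top view the handle runs from (311,184) to (366,184), the leg from (278,184) to (277,165), and the purple ring is near (157,183).

```bash
cat > h.py <<'E'
import numpy as np, cv2
from station import arm, snapshot, camera_info
def ray(n,uv):
    c=camera_info(n); d=c["R"].T@np.array([(uv[0]-c["cx"])/c["fx"],(uv[1]-c["cy"])/c["fy"],1.0])
    return -c["R"].T@c["t"], d
def onz(n,uv,z):
    o,d=ray(n,uv); return o+d*(z-o[2])/d[2]
def tri(uvs,uvt):
    o1,d1=ray("side",uvs); o2,d2=ray("top",uvt)
    s=np.linalg.lstsq(np.c_[d1,-d2],o2-o1,rcond=None)[0]
    a,b=o1+d1*s[0],o2+d2*s[1]; return (a+b)/2,np.linalg.norm(a-b)
def px(n,X):
    c=camera_info(n); p=c["R"]@np.array(X)+c["t"]; return np.array([c["fx"]*p[0]/p[2]+c["cx"],c["fy"]*p[1]/p[2]+c["cy"]])
E
python3 - <<'E'
from h import *
s=cv2.imread("pics/side0.png"); t=cv2.imread("pics/top0.png")
cv2.imwrite("pics/c1.png",cv2.resize(s[80:200,185:315],None,fx=6,fy=4.9,interpolation=cv2.INTER_NEAREST))
a=cv2.resize(t[140:290,60:260],None,fx=4,fy=4,interpolation=cv2.INTER_NEAREST)
cv2.imwrite("pics/c2.png",a)
hs=cv2.cvtColor(t,cv2.COLOR_BGR2HSV)
for p in [(183,157),(184,290),(170,277),(184,330),(180,146),(250,150)]: print(p,hs[p],t[p])
m=cv2.inRange(hs,(0,0,0),(180,255,60)); m2=np.zeros_like(m); m2[174:194,300:375]=m[174:194,300:375]
ys,xs=np.nonzero(m2); print("handle",xs.min(),xs.max(),ys.min(),ys.max(),len(xs)); print(cv2.minAreaRect(np.c_[xs,ys].astype(np.float32)))
b=cv2.inRange(hs,(8,70,60),(30,255,255)); 
n,l,st,ce=cv2.connectedComponentsWithStats(b)
for i in range(1,n):
    if st[i][4]>8 : print("brass top",st[i],ce[i])
hs=cv2.cvtColor(s,cv2.COLOR_BGR2HSV)
b=cv2.inRange(hs,(8,90,90),(28,255,255)); n,l,st,ce=cv2.connectedComponentsWithStats(b)
for i in range(1,n):
    if st[i][4]>8 and ce[i][0]>190 and ce[i][1]>85 and ce[i][0]<330: print("brass side",st[i],ce[i])
E
```

```text
(183, 157) [ 21 152  87] [35 72 87]
(184, 290) [ 21 164 123] [ 44  99 123]
(170, 277) [ 22 172 132] [ 43 108 132]
(184, 330) [ 4 69 26] [19 20 26]
(180, 146) [ 22 145  81] [35 68 81]
(250, 150) [ 20 138 113] [ 52  93 113]
handle 311 365 181 187 379
((338.0, 184.0), (6.0, 54.0), 90.0)
brass top [   0   95   68   82 1283] [ 35.78332034 140.28682775]
brass top [132 154   4   7  13] [133.15384615 157.23076923]
brass top [  69  161  102  126 4803] [119.16156569 242.66021237]
brass top [132 163   7  52 293] [134.6109215  187.83276451]
brass top [276 165  36  23 152] [290.57236842 181.48684211]
brass top [147 230   4   5  10] [148.5 231.9]
brass top [299 250   7   3  19] [302.31578947 251.        ]
brass top [147 257   7  10  28] [150.32142857 261.60714286]
brass top [148 268   8   7  20] [152.   270.85]
brass top [147 272   5   7  10] [149.3 275.2]
brass top [454 279   4   6  15] [455.33333333 281.06666667]
brass top [461 281   5   5  12] [463.16666667 283.16666667]
brass top [468 283   5   5  11] [470.45454545 285.18181818]
brass top [476 285   4   4  10] [477.8 286.6]
brass top [484 287   4   3   9] [485.22222222 288.11111111]
brass side [ 165   91  178  102 4399] [248.45919527 150.60354626]
brass side [216 116   9  22 104] [219.97115385 124.54807692]
brass side [274 116   6  19  69] [277.15942029 123.14492754]
brass side [291 260  23  27 125] [296.712 269.36 ]
```

View pics/c1.png

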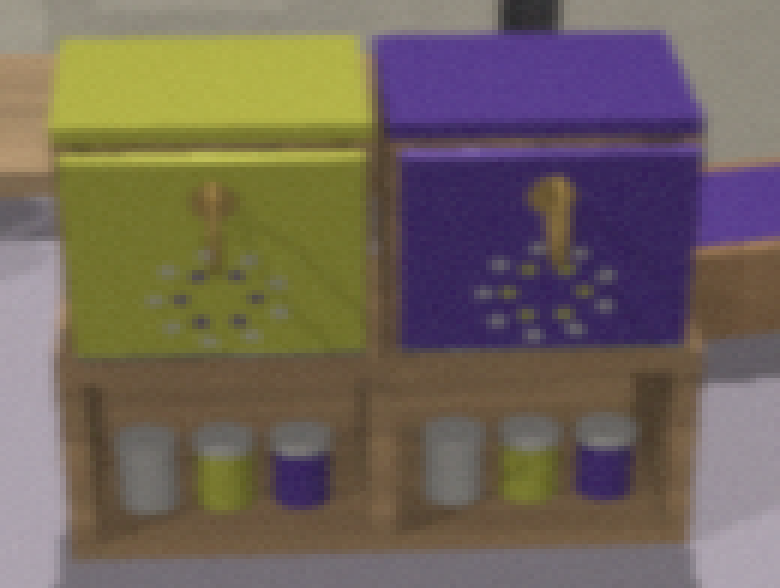

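View pics/c2.png

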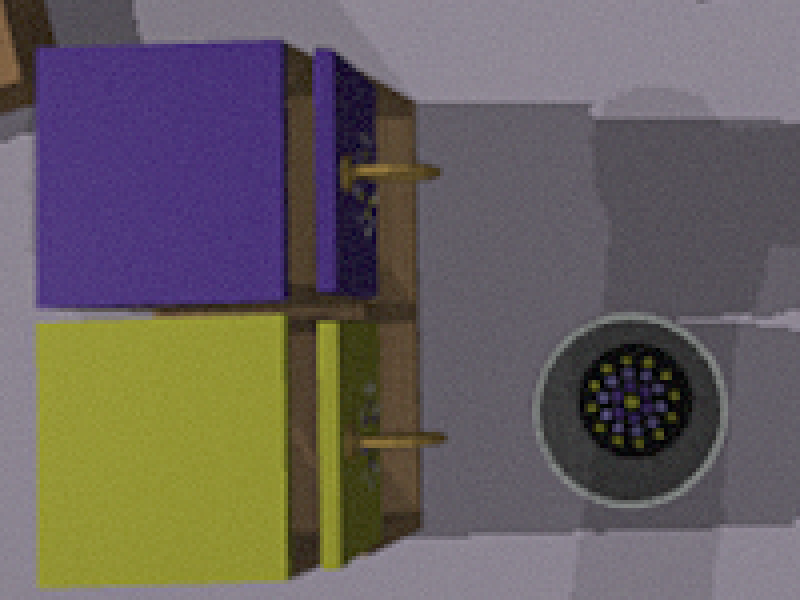

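```bash
python3 - <<'E'
from h import *
E=onz("top",(158.5,183),0.257); print("eye",E,"side px",px("side",E), "yellow",onz("top",(159.5,249.7),.257))
print("tri",tri((278.3,125),(158.5,183)))
h0=onz("top",(311-.5,184),.024);h1=onz("top",(365.5,184),.024); print("handle ends (top face)",h0,h1,np.linalg.norm(h1-h0))
g=h1+(h0-h1)/np.linalg.norm(h0-h1)*.09; print("grip",g, "side",px("side",[g[0],g[1],.012]))
t=cv2.imread("pics/top0.png"); hs=cv2.cvtColor(t,cv2.COLOR_BGR2HSV)
m=cv2.inRange(hs,(0,0,0),(180,255,60))
for c in range(308,372,6):
    r=np.nonzero(m[174:194,c])[0]+174
    if len(r): print(c,r.min(),r.max(),(255-hs[r,c,2]).dot(r)/(255-hs[r,c,2]).sum())
print(hs[184,304:316,2],hs[184,360:372,2]); 
print("leg tip",onz("top",(277,164.5),.012),"bend",onz("top",(277.8,184.5),.012))
print("stone",onz("top",(218,241),.025))
q=arm.read_eef_rot(); from scipy.spatial.transform import Rotation as R; print(R.from_quat(q).as_matrix().round(3))
cv2.imwrite("pics/c3.png",cv2.resize(t[155:205,265:385],None,fx=6,fy=6,interpolation=cv2.INTER_NEAREST))
E
```

```text
eye [0.59503794 0.25444789 0.257     ] side px [277.19019597 123.44272658] yellow [0.44001775 0.24722304 0.257     ]
tri (array([0.59695014, 0.25598221, 0.25153581]), np.float64(0.0027368613646716207))
handle ends (top face) [ 0.62127985 -0.12773612  0.024     ] [ 0.6235242  -0.28799367  0.024     ] 0.16027326829270486
grip [ 0.62226391 -0.1980025   0.024     ] side [298.07406548 312.55035662]
314 181 187 183.9824879227053
320 181 187 183.9802985074627
326 181 187 184.01972504482964
332 181 187 183.98624401913875
338 181 187 184.05591909577632
344 181 187 184.00910194174756
350 181 187 184.00240096038416
356 181 187 184.02048192771085
362 181 187 183.99882075471697
[120 126 123 122 120 122 129 104  22  19  18  26] [ 20  11  14  11  25  14  69  89  89  86  91 114]
leg tip [ 0.67938576 -0.02926915  0.012     ] bend [ 0.61965197 -0.03241288  0.012     ]
stone [0.45048703 0.14011216 0.025     ]
[[-0.001  0.409 -0.913]
 [ 0.002 -0.913 -0.409]
 [-1.    -0.002  0.   ]]
```

View pics/c3.png

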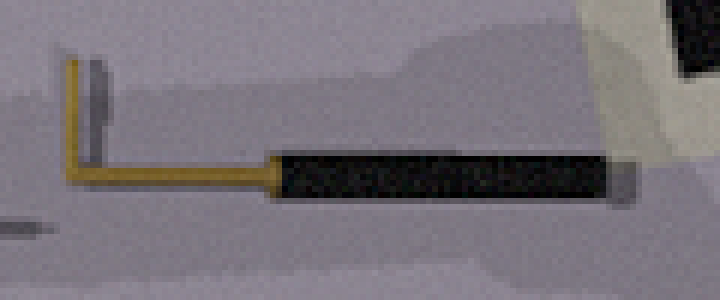

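```bash
cat >> h.py <<'E'
from scipy.spatial.transform import Rotation as Ro
PS=0.014
def quat(sgn=1,ps=PS):
    y=sgn*np.array([np.cos(ps),np.sin(ps),0]); x=np.array([0,0,-1.]); z=np.cross(x,y)
    return Ro.from_matrix(np.c_[x,y,z]).as_quat()
E
python3 - <<'E'
from h import *
for s in (1,-1):
    for p in [(.622,-.199,.25),(.622,-.199,.0755),(.545,.085,.32),(.57,.01,.17),(.622,-.2,.32)]:
        j=arm.ik(np.array(p),quat(s)); print(s,p,None if j is None else np.round(j,2))
E
```

```text
1 (0.622, -0.199, 0.25) [ 0.45  0.69 -0.31  1.47  0.23  1.02  0.1 ]
1 (0.622, -0.199, 0.0755) [ 0.41  0.9  -0.23  1.6   0.29  0.68  0.05]
1 (0.545, 0.085, 0.32) [ 0.12  0.48 -0.48  1.68  0.25  1.04 -0.42]
1 (0.57, 0.01, 0.17) [ 0.17  0.68 -0.36  1.8   0.34  0.73 -0.36]
1 (0.622, -0.2, 0.32) [ 0.46  0.63 -0.33  1.38  0.21  1.17  0.12]
-1 (0.622, -0.199, 0.25) [ 0.01  0.71  0.48  1.49 -0.36  1.03 -2.55]
-1 (0.622, -0.199, 0.0755) [ 0.02  0.93  0.45  1.61 -0.56  0.73 -2.39]
-1 (0.545, 0.085, 0.32) [ 0.47  0.68 -1.15  1.67  0.66  1.23  2.33]
-1 (0.57, 0.01, 0.17) [-0.34  0.7   0.45  1.81 -0.43  0.73 -2.78]
-1 (0.622, -0.2, 0.32) [ 0.02  0.64  0.47  1.4  -0.3   1.17 -2.6 ]
```

```bash
python3 - <<'E'
from h import *
q=quat(1); g=(.6222,-.199)
arm.movep([*g,.25],q); arm.line_to([*g,.12],.15); print(arm.read_ft_force())
arm.line_to([*g,.0755],.06); print(arm.read_ft_force(),arm.read_tool_pos())
arm.move_gripper(0.0,effort=90); print(arm.read_opening(),arm.read_ft_force())
cv2.imwrite("pics/s1.png",snapshot("side"))
arm.line_to([*g,.16],.08); arm.pause(.2); print(arm.read_opening(),arm.read_ft_force(),arm.read_time())
cv2.imwrite("pics/s2.png",snapshot("side")); cv2.imwrite("pics/t2.png",snapshot("top"))
a=cv2.imread("pics/s2.png")[130:384,200:400]; b=cv2.imread("pics/t2.png")[100:300,240:400]
cv2.imwrite("pics/m2.png",np.hstack([cv2.resize(a,(400,508)),cv2.resize(b,(400,508))]))
E
```

```text
[-0.10186552 -0.54501311  1.8010212 ]
[-0.39512387  0.82996934  0.03207003] [ 0.62252592 -0.19904958  0.07576747]
0.23780181672512235 [ 0.52851133 -0.30889289  2.42600726]
0.2354942380013547 [ 0.20640688 -0.20541903 -1.73454236] 6.0083
```

View pics/m2.png

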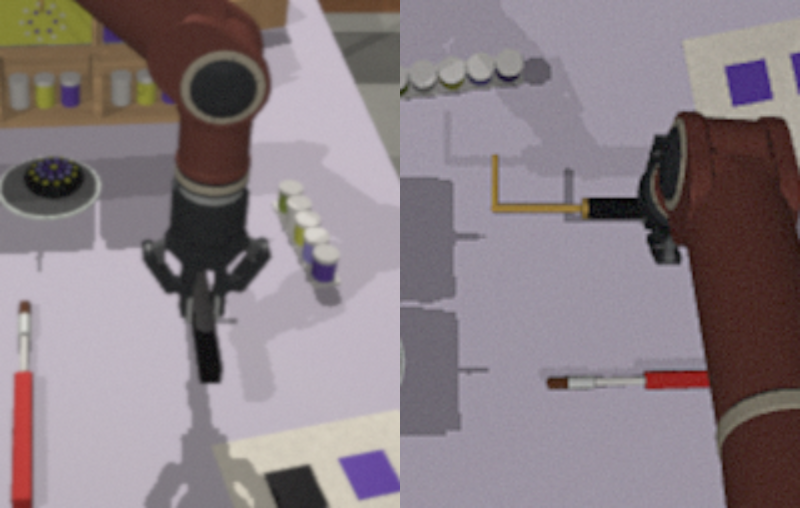

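The pole is held: 1.7 N of load, jaws 20 mm apart. In the top view the leg tip is at about (278,161) and still points to +x. Next I move to the pre-insert pose, staying short of the ring, and check the leg's height.

```bash
cat >> h.py <<'E'
EYE=np.array([.596,.255,.256])
G2H=np.array([.030-.170*np.sin(PS),.170+.030*np.sin(PS)])  # grip->hook in world xy
DZ=.0635
def tcp_for_hook(H): return [H[0]-G2H[0],H[1]-G2H[1],H[2]+DZ]
E
python3 - <<'E'
from h import *
arm.line_to([.6222,-.199,.32],.2)
H=EYE+[-.062,-.12,0]
arm.line_to(tcp_for_hook(H),.2); 
H=EYE+[-.062,-.06,0]
arm.line_to(tcp_for_hook(H),.15); print(arm.read_tool_pos(),arm.read_ft_force(),arm.read_time())
s,t=snapshot("side"),snapshot("top"); cv2.imwrite("pics/s3.png",s); cv2.imwrite("pics/t3.png",t)
print(px("side",H),px("top",H),px("side",H+[.029,0,0]),px("top",H+[.029,0,0]))
a=s[70:230,180:340]; b=t[120:280,120:280]
cv2.imwrite("pics/m3.png",np.hstack([cv2.resize(a,(400,400),interpolation=0),cv2.resize(b,(400,400),interpolation=0)]))
E
```

```text
[0.50669947 0.02328802 0.31926916] [-0.72952662 -0.98489794 -2.04652286] 8.7583
[255.15954497 133.53228962] [183.16407541 209.48238034] [266.2496958  133.50071654] [183.50639856 197.06212038]
```

View pics/m3.png

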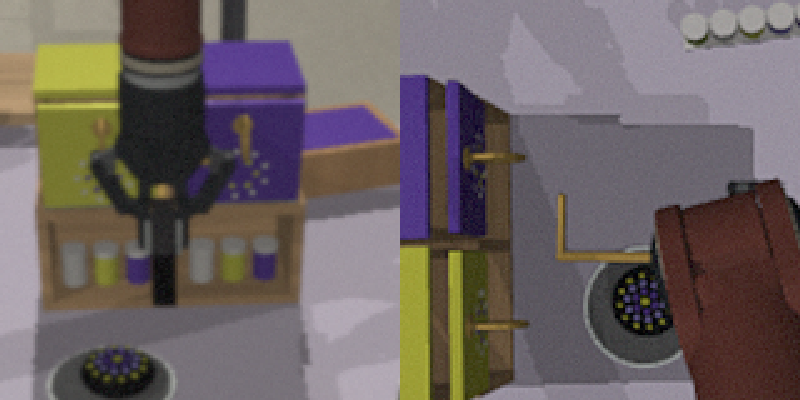

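```bash
python3 - <<'E'
from h import *
s,t=cv2.imread("pics/s3.png"),cv2.imread("pics/t3.png")
H=EYE+[-.062,-.06,0]
for d in (0,.03,.05,.1,.17,.26):
    P=H+[-.03+d*.014,-d,0]; print(d,px("side",P).round(1),px("top",P).round(1))
hs=cv2.cvtColor(s,cv2.COLOR_BGR2HSV)
b=cv2.inRange(hs,(8,90,70),(28,255,255)); n,l,st,ce=cv2.connectedComponentsWithStats(b[:,:])
for i in range(1,n):
    if st[i][4]>5 and 220<ce[i][0]<300 and 85<ce[i][1]<170: print(st[i],ce[i])
cv2.imwrite("pics/m3b.png",cv2.resize(s[90:200,210:310],None,fx=5,fy=5,interpolation=0))
hs=cv2.cvtColor(t,cv2.COLOR_BGR2HSV); b=cv2.inRange(hs,(15,110,60),(28,255,255))[195:222,175:200]
r,c=np.nonzero(b); print("leg col",c.mean()+175)
E
```

```text
0 [243.7 133.6] [182.8 222.4]
0.03 [243.8 138.8] [195.7 222.4]
0.05 [243.9 142.4] [204.2 222.4]
0.1 [244.2 151.8] [225.7 222.5]
0.17 [244.5 166.2] [255.9 222.5]
0.26 [245.1 187.2] [294.9 222.6]
[ 250  111   93   81 1943] [295.05249614 157.0869789 ]
[216 116   9  14  78] [220.05128205 121.94871795]
[274 116   6  19  66] [277.12121212 123.03030303]
[241 143   8   7  44] [244.65909091 146.11363636]
leg col 185.38372093023256
```

View pics/m3b.png

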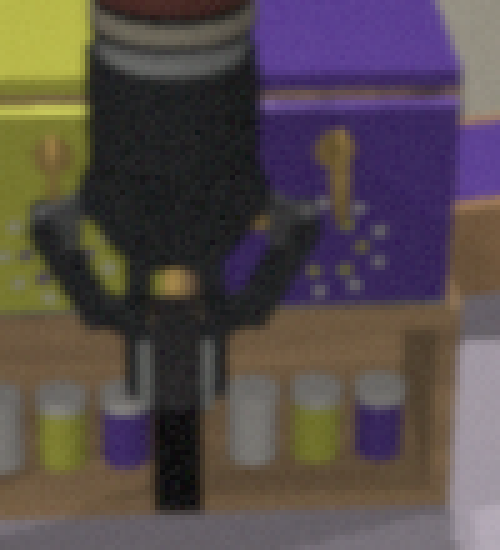

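The leg tip at side (262,134) is within about 1 px of the predicted row, so the pole is level. In the top view the leg at column 185.4 is about 3 mm short in y, which I correct. Now I insert.

```bash
sed -i 's/^G2H=.*/G2H=np.array([.030-.170*np.sin(PS),.167+.030*np.sin(PS)])/' h.py; python3 - <<'E'
from h import *
arm.line_to(tcp_for_hook(EYE+[-.062,0,0]),.12); print(arm.read_ft_force())
t=snapshot("top"); cv2.imwrite("pics/t4.png",t)
arm.line_to(tcp_for_hook(EYE+[-.03,0,0]),.1); print(arm.read_ft_force())
arm.line_to(tcp_for_hook(EYE+[0,0,0]),.1); print(arm.read_ft_force(),arm.read_time())
s,t2=snapshot("side"),snapshot("top"); cv2.imwrite("pics/s5.png",s);cv2.imwrite("pics/t5.png",t2)
cv2.imwrite("pics/m4.png",np.hstack([cv2.resize(x,(390,450),interpolation=0) for x in (t[150:250,120:206],t2[150:250,120:206])]))
cv2.imwrite("pics/m5.png",cv2.resize(s[80:200,190:320],None,fx=5,fy=5,interpolation=0))
E
```

```text
[-0.47360076 -0.47252919 -1.96872699]
[ 0.50286694  0.39098597 -1.86678864]
[-0.28632475  0.2532971  -1.52924437] 10.5
```

View pics/m4.png

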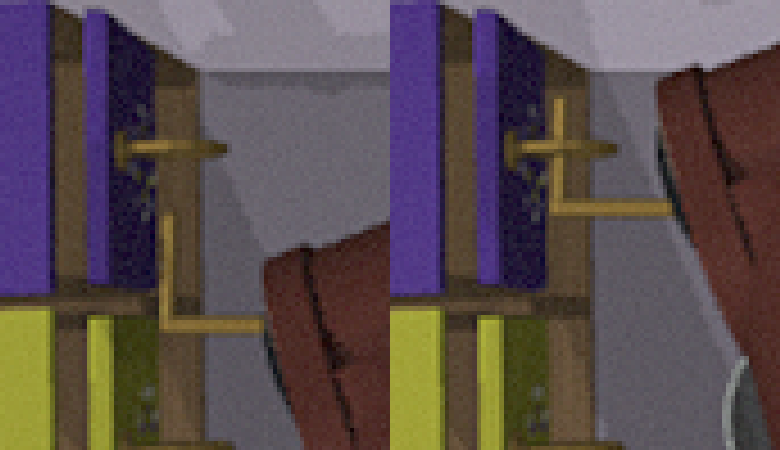

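View pics/m5.png

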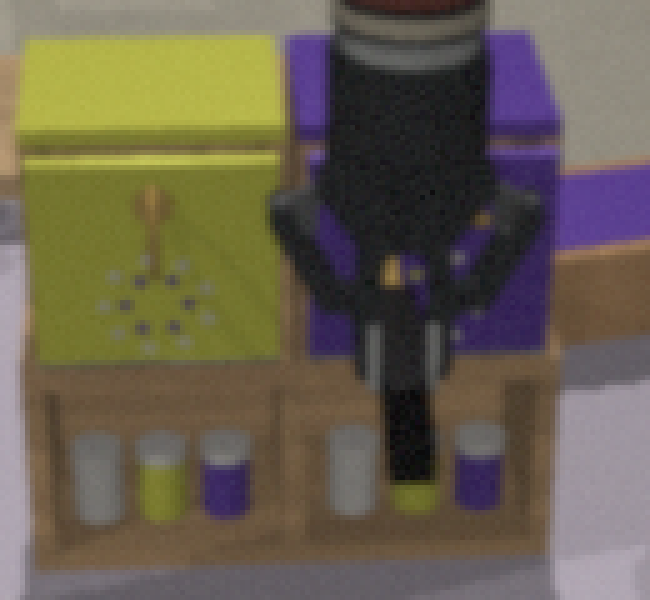

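The pin is through the ring: in the top crop the leg crosses it at mid-length, and the tip in the side view, (286,124), is at ring height. I'll swing it along the hinge arc.

```bash
cat >> h.py <<'E'
def arc(th,yaw=.03):
    o=np.array([np.sin(yaw),-np.cos(yaw)])
    out=.036*np.cos(th)+.105*np.sin(th); z=-.036*np.sin(th)+.105*np.cos(th)
    return np.array([*(EYE[:2]+o*(out-.036)),EYE[2]+z-.105])
E
python3 - <<'E'
from h import *
for th in np.arange(.1,.81,.1):
    arm.line_to(tcp_for_hook(arc(th)),.06); print(round(th,2),arm.read_ft_force().round(1))
s,t2=snapshot("side"),snapshot("top"); print(arm.read_time())
cv2.imwrite("pics/m6.png",np.hstack([cv2.resize(t2[150:290,60:250],(400,300),interpolation=0),cv2.resize(s[80:215,180:320],(390,300),interpolation=0)]))
E
```

```text
0.1 [ 0.1 -0.5 -1.6]
0.2 [-0.3 -0.3 -1.4]
0.3 [ 0.2  0.7 -1.2]
0.4 [ 0.4  0.2 -1. ]
0.5 [-0.5 -0.4 -0.2]
0.6 [ 0.7 -0.1 -0.5]
0.7 [ 0.6  0.4 -2.3]
0.8 [ 0.3  0.3 -1.6]
13.3667
```

View pics/m6.png

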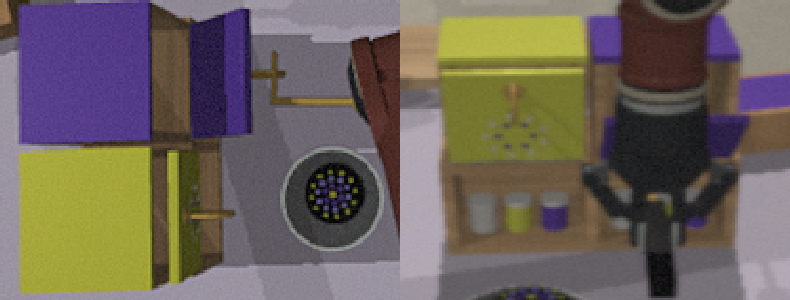

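The purple flap is opening with the pin still in its ring (leg near (190,180) in full top-view pixels). The yellow flap hasn't moved. I'll continue to level.

```bash
python3 - <<'E'
from h import *
for th in list(np.arange(.9,1.6,.1))+[1.62,1.67]:
    arm.line_to(tcp_for_hook(arc(th)),.06); print(round(th,2),arm.read_ft_force().round(1))
arm.pause(.3)
s,t2=snapshot("side"),snapshot("top"); print(arm.read_time()); cv2.imwrite("pics/t7.png",t2); cv2.imwrite("pics/s7.png",s)
cv2.imwrite("pics/m7.png",np.hstack([cv2.resize(t2[150:290,60:250],(400,300),interpolation=0),cv2.resize(s[80:235,180:320],(390,400),interpolation=0)[:300]]))
cv2.imwrite("pics/m7.png",np.hstack([cv2.resize(t2[150:290,60:250],(400,400),interpolation=0),cv2.resize(s[80:235,180:320],(390,400),interpolation=0)]))
E
```

```text
0.9 [ 0.3 -0.2 -1.7]
1.0 [-0.7  0.5 -1.5]
1.1 [-0.   0.2 -1.5]
1.2 [ 0.4  0.  -2.4]
1.3 [ 0.  -0.2 -1.6]
1.4 [ 0.3 -0.5 -2. ]
1.5 [ 0.   0.1 -1.5]
1.62 [ 0.7  0.5 -2. ]
1.67 [ 0.1 -0.4 -1.4]
16.725
```

View pics/m7.png

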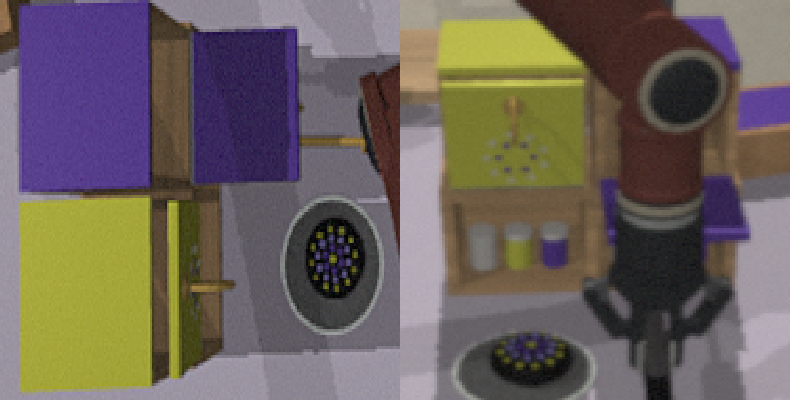

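```bash
cat >> h.py <<'E'
def flap(th,z,x,dx):  # point in eye axes (own z, own x, along world x offset), at opening th
    yaw=.03; o=np.array([np.sin(yaw),-np.cos(yaw)])
    hin=np.array([*(EYE[:2]-o*.036),EYE[2]-.105])
    r=np.array([z+.105,-(x-.036)])  # along flap, outward
    return np.array([*(hin[:2]+o*(r[0]*np.sin(th)+r[1]*np.cos(th))+np.array([dx,0])),hin[2]+r[0]*np.cos(th)-r[1]*np.sin(th)])
E
python3 - <<'E'
from h import *
for th in (1.1,1.2,1.3,1.4,1.5,1.57):
    print(th,[(n,px(n,flap(th,.025,xx,dx)).round(1)) for n in("top","side") for xx,dx in((.030,.07),(.042,.07))])
from station import *
arm.pause(.5)
s,t2=snapshot("side"),snapshot("top"); cv2.imwrite("pics/s8.png",s);cv2.imwrite("pics/t8.png",t2)
cv2.imwrite("pics/m8.png",np.hstack([cv2.resize(t2[155:245,150:215],(390,540),interpolation=0),cv2.resize(s[130:190,245:315],(400,343),interpolation=0).copy() if 0 else cv2.copyMakeBorder(cv2.resize(s[130:190,245:315],(400,343),interpolation=0),0,197,0,0,cv2.BORDER_CONSTANT)]))
E
```

```text
1.1 [('top', array([198.1, 156.2])), ('top', array([195.1, 155.5])), ('side', array([306.1, 154.8])), ('side', array([306.1, 150.2]))]
1.2 [('top', array([200.8, 157. ])), ('top', array([198.3, 156.2])), ('side', array([306.1, 159.6])), ('side', array([306.1, 155.1]))]
1.3 [('top', array([203. , 157.8])), ('top', array([201., 157.])), ('side', array([306. , 164.4])), ('side', array([306.1, 160. ]))]
1.4 [('top', array([204.7, 158.6])), ('top', array([203.2, 157.8])), ('side', array([305.8, 169. ])), ('side', array([306. , 164.8]))]
1.5 [('top', array([205.9, 159.4])), ('top', array([204.8, 158.7])), ('side', array([305.6, 173.4])), ('side', array([305.8, 169.4]))]
1.57 [('top', array([206.4, 160. ])), ('top', array([205.6, 159.2])), ('side', array([305.4, 176.3])), ('side', array([305.6, 172.4]))]
```

View pics/m8.png

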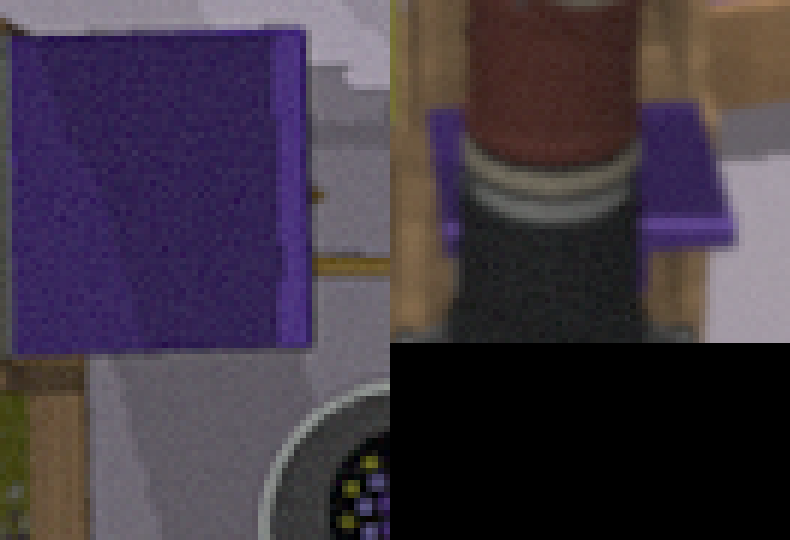

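```bash
python3 - <<'E'
from h import *
print(tri((305.4,172.6),(201,160)),tri((305.4,168.5),(201,160)),tri((305.4,168.5),(196,160)))
# hinge-side/inner corner reference: shut flap's top edge originally (top view right strip)
t=cv2.imread("pics/t8.png"); print(t[185,188:210].tolist()); print(t[185,150:190:6].tolist())
t0=cv2.imread("pics/top0.png"); print(t0[170,130:160].tolist())
for th in (0,.05,.1,.15): print(th,[px("top",flap(th,.025,xx,0)).round(1) for xx in(.03,.042)])
E
```

```text
(array([0.66912745, 0.17461411, 0.14833269]), np.float64(0.002144499502003994)) (array([0.66741242, 0.17215706, 0.16257651]), np.float64(0.0032899750758095146)) (array([0.6690728 , 0.18674212, 0.15397828]), np.float64(0.004164552649993768))
[[78, 30, 45], [81, 33, 49], [85, 40, 53], [80, 30, 47], [85, 39, 52], [81, 38, 49], [83, 37, 52], [77, 30, 47], [106, 41, 63], [124, 48, 74], [121, 51, 73], [123, 50, 73], [103, 38, 56], [71, 47, 57], [94, 88, 91], [113, 103, 110], [119, 109, 114], [118, 107, 113], [114, 102, 107], [115, 105, 111], [118, 109, 114], [113, 104, 109]]
[[69, 74, 73], [94, 39, 57], [96, 44, 60], [82, 29, 47], [84, 39, 52], [84, 36, 49], [79, 33, 47]]
[[98, 36, 53], [36, 17, 32], [47, 62, 73], [49, 72, 85], [44, 62, 78], [49, 66, 80], [47, 65, 79], [34, 62, 77], [80, 57, 77], [113, 48, 71], [121, 49, 72], [115, 52, 71], [120, 50, 70], [91, 40, 53], [49, 23, 35], [50, 25, 31], [52, 16, 28], [48, 22, 32], [48, 30, 28], [41, 12, 20], [48, 8, 24], [56, 31, 39], [48, 8, 22], [54, 43, 53], [45, 61, 79], [50, 75, 93], [52, 66, 90], [59, 80, 97], [52, 74, 95], [59, 79, 96]]
0 [array([142.3, 181.7]), array([137. , 181.8])]
0.05 [array([145.2, 181.7]), array([139.8, 181.7])]
0.1 [array([148.1, 181.7]), array([142.7, 181.7])]
0.15 [array([151. , 181.7]), array([145.6, 181.7])]
```

```bash
python3 - <<'E'
from h import *
for th in (1.3,1.4,1.5,1.57): print(th,[(px("top",flap(th,z,.042,0)).round(1),px("side",flap(th,z,.042,.05)).round(1)) for z in(-.105,.025)],"ring",px("top",flap(th,0,0,0)).round(1))
H=arc(1.67); print(H,px("top",H+[-.03,-.06,0]),px("top",arc(1.57)+[-.03,-.06,0]))
print(arm.read_tool_pos(), tcp_for_hook(H))
t=cv2.imread("pics/t8.png"); print(t[185,144:158].tolist())
cv2.imwrite("pics/m9.png",cv2.resize(t[150:260,140:260],None,fx=6,fy=5,interpolation=0))
E
```

```text
1.3 [(array([154.6, 186.8]), array([292.6, 149.4])), (array([200.3, 184.7]), array([298.6, 160.1]))] ring [198.5 186.5]
1.4 [(array([154.8, 186.8]), array([292.6, 149.4])), (array([202.5, 185.2]), array([298.5, 164.8]))] ring [198.7 186.9]
1.5 [(array([155. , 186.8]), array([292.6, 149.5])), (array([204.2, 185.6]), array([298.3, 169.4]))] ring [198.6 187.3]
1.57 [(array([155.2, 186.8]), array([292.6, 149.6])), (array([205., 186.]), array([298.2, 172.5]))] ring [198.2 187.6]
[0.59794726 0.19011094 0.10477769] [219.0331855  199.21958755] [220.09595001 198.96890809]
[0.57031865 0.0227127  0.16826913] [np.float64(0.5703271783673814), np.float64(0.02269095033991042), np.float64(0.16827769056396708)]
[[59, 83, 101], [60, 83, 104], [62, 81, 99], [55, 78, 100], [59, 84, 102], [47, 66, 79], [69, 74, 73], [87, 75, 77], [91, 36, 51], [86, 23, 47], [93, 37, 56], [93, 42, 55], [94, 39, 57], [92, 42, 59]]
```

View pics/m9.png

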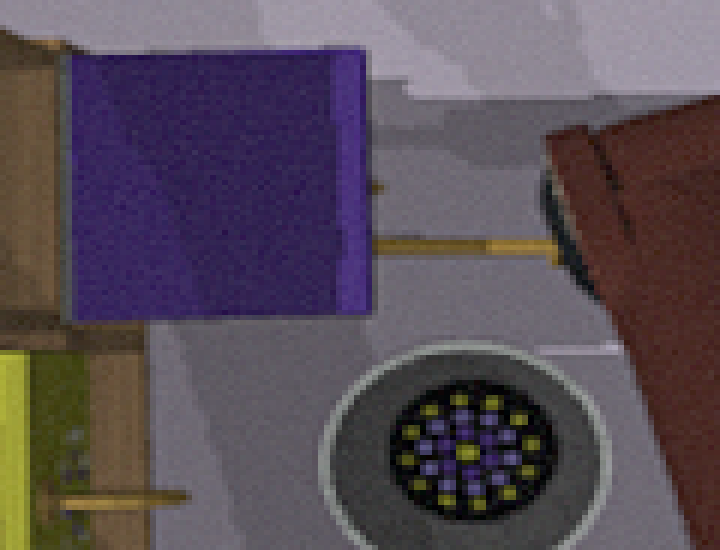

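The flap measures about level. Its inner face spans columns 152–201.5 in the top view (49.5 px, against 49.8 predicted). The ring tip shows 2 px past the edge, also as predicted, and the pin carries no load. I'll unhook sideways and back out.

```bash
python3 - <<'E'
from h import *
p=np.array(arm.read_tool_pos())
p+= [0,0,.005]; arm.line_to(p,.05)
p+= [-.068,0,0]; arm.line_to(p,.1); print(arm.read_ft_force().round(1))
s,t2=snapshot("side"),snapshot("top")
p+= [0,-.03,0]; arm.line_to(p,.1); print(arm.read_ft_force().round(1),arm.read_time())
t3=snapshot("top")
cv2.imwrite("pics/m10.png",np.hstack([cv2.resize(x[150:260,140:260],(395,390),interpolation=0) for x in (t2,t3)]))
E
```

```text
[ 0.1  0.4 -1.4]
[ 0.1 -0.2 -1.5] 18.9583
```

View pics/m10.png

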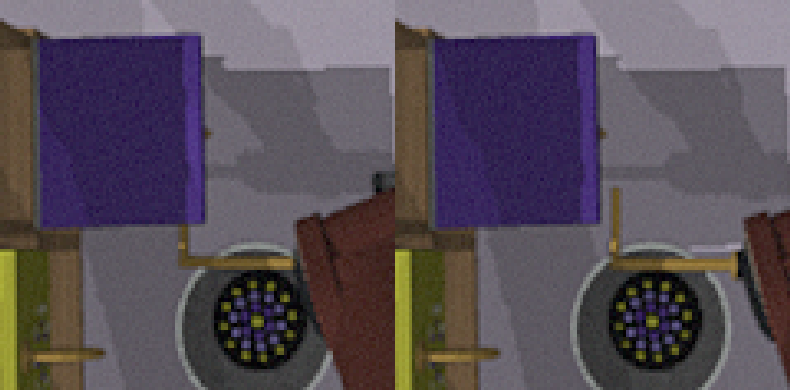

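The pole is free, with the leg clear of the flap at about col 207, row 215, and the flap stayed put. Next I back away and lay the pole down where it came from.

```bash
python3 - <<'E'
from h import *
p=np.array(arm.read_tool_pos())
p+= [0,-.08,0]; arm.line_to(p,.15)
g=(.6222,-.199)
arm.line_to([*g,p[2]],.18); arm.line_to([*g,.09],.1); arm.line_to([*g,.0762],.03); print(arm.read_ft_force().round(1))
arm.line_to([*g,.0756],.02); print(arm.read_ft_force().round(1))
arm.move_gripper(0.6); arm.pause(.2); print(arm.read_opening(),arm.read_ft_force().round(1))
arm.line_to([*g,.2],.12)
arm.movep([.40,-.45,.3],arm.read_eef_rot()); arm.pause(.3)
s,t=snapshot("side"),snapshot("top"); cv2.imwrite("pics/s11.png",s);cv2.imwrite("pics/t11.png",t)
print(arm.read_time())
E
```

```text
[-0.6  0.2 -1. ]
[-2.3 -0.5  4.5]
0.5987903795504781 [-0.6  0.4 -0. ]
26.1
```

View pics/s11.png

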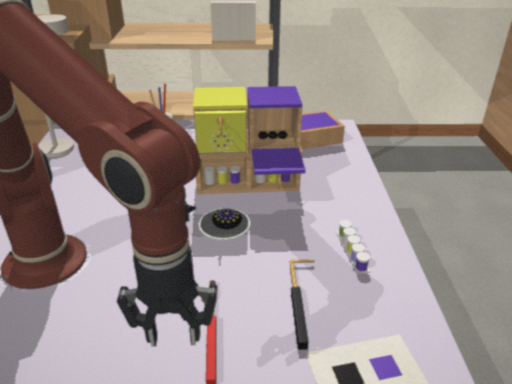

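View pics/t11.png

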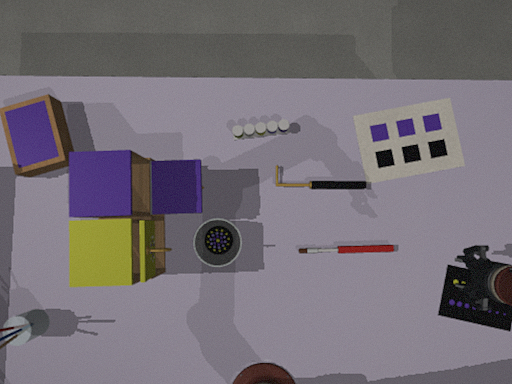

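```bash
python3 - <<'E'
from h import *
s,t=cv2.imread("pics/s11.png"),cv2.imread("pics/t11.png")
cv2.imwrite("pics/m12.png",cv2.resize(s[140:185,240:315],None,fx=10,fy=10,interpolation=0))
hs=cv2.cvtColor(s,cv2.COLOR_BGR2HSV); m=cv2.inRange(hs,(110,90,50),(140,255,255))
for c in (262,270,278,290,298):
    r=np.nonzero(m[143:185,c])[0]+143; print("side",c,r.min(),r.max(),hs[r,c,2].tolist())
ht=cv2.cvtColor(t,cv2.COLOR_BGR2HSV); m=cv2.inRange(ht,(110,90,40),(140,255,255))
for r in (170,185,205):
    c=np.nonzero(m[r,145:230])[0]+145; print("top",r,c.min(),c.max())
# inner-face edges: hinge & free, by intersecting top cols with side rows (x-aligned edges)
E
```

```text
side 262 149 173 [110, 115, 115, 116, 115, 116, 114, 115, 111, 113, 114, 114, 115, 115, 115, 116, 116, 113, 117, 136, 180, 188, 149, 125, 118]
side 270 149 173 [114, 116, 115, 115, 116, 117, 116, 116, 116, 113, 116, 115, 115, 115, 117, 117, 115, 118, 122, 153, 185, 182, 143, 120, 108]
side 278 149 173 [115, 115, 116, 117, 114, 118, 115, 117, 114, 115, 114, 118, 114, 116, 115, 115, 114, 118, 136, 176, 185, 165, 133, 121, 112]
side 290 148 173 [105, 113, 114, 116, 114, 118, 116, 116, 117, 118, 116, 117, 117, 116, 115, 115, 119, 116, 115, 134, 175, 181, 150, 124, 118, 104]
side 298 149 172 [110, 114, 112, 117, 116, 114, 116, 115, 116, 115, 114, 115, 114, 115, 116, 116, 116, 117, 135, 175, 178, 144, 121, 111]
top 170 152 200
top 185 152 201
top 205 152 201
```

View pics/m12.png

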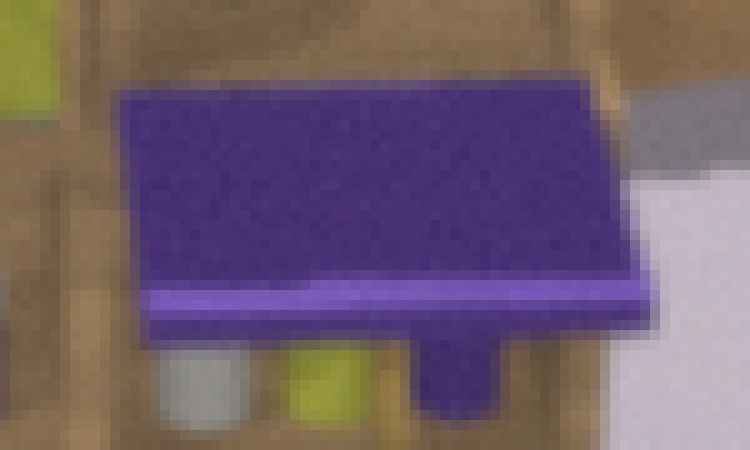

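```bash
python3 - <<'E'
from h import *
# x along edge middle ~0.60; side col 278, top row ~187: free edge & hinge edge of the inner face
f,e1=tri((280,170.8),(201,186.5)); h,e2=tri((277,148.8),(151.8,186.5))
print(f,e1,h,e2,"len",np.linalg.norm((f-h)[1:]),"angle",np.arctan2(h[1]-f[1],f[2]-h[2]))
m=lambda im:cv2.cvtColor(im,cv2.COLOR_BGR2HSV)
for n,im in(("start",cv2.imread("pics/top0.png")),("end",cv2.imread("pics/t11.png"))):
    g=m(im); k=cv2.inRange(g,(0,0,0),(180,255,50)); k[:215]=0;k[270:]=0;k[:,:195]=0;k[:,245:]=0
    r,c=np.nonzero(k); print(n,"stone",c.mean().round(2),r.mean().round(2))
    y=cv2.inRange(g,(25,120,60),(35,255,255)); print("yellow flap strip",np.nonzero(y[240,136:170])[0][:12]+136)
print(arm.read_opening(),arm.read_time())
E
```

```text
[0.59906194 0.17152672 0.15629913] 0.003373513882871608 [0.5978978  0.30067186 0.15448264] 0.0043557794780202455 len 0.12915791625012468 angle 1.556731759729102
start stone 219.83 240.96
yellow flap strip [139 140 141 142 143 144 146 147 149 154]
end stone 218.51 241.27
yellow flap strip [139 140 141 142 143 144 146 147 149 150 154]
0.5989425156122281 26.1
```

The flap is at 1.56 rad, with a measured length of 129 mm against 130 mm given. The yellow flap is unchanged, and the pole lies level at nearly its starting pixels. Handing in.

```bash
python3 -c "
from station import ticket
print(ticket.finish_job())"
```

```text
the job is handed in; nothing more can be done
None
```

The purple flap is down and level, and the pole is unhooked and lying flat on the table near where it started. I handed the job in just after 26.1 s. I gripped the pole by its black handle, slid the hook leg sideways through the purple ring and drew the flap down along its hinge arc. Then I slid the hook out, laid the pole down, released it and moved the arm away.

**Last checks before handing in**
- **Purple flap:** it measured 1.56 rad across the two cameras. Its measured length was 129 mm against the 130 mm given.
- **Yellow flap:** its edge is at the same pixels as at the start.
- **Pole:** it appears flat and level in both views. I judged this by eye and did not measure it.
- **Gripper:** it is open and clear of everything. Apart from a brief 5 N while setting the pole down, the forces I read stayed below about 2.5 N.

**Readings that did not fully agree**
- **Flap position:** the open flap sat about 8 mm further back than my hinge model predicted, probably because it started slightly open. The two camera rays also missed each other by 3–4 mm in that last measurement.
- **Stone:** its dark-pixel centre shifted by 1.3 px, about 3 mm. I put this down to shadow changes, because the arm and pole never came near it, but I did not check it further. The limit is 15 mm.

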